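# Clean the gluing slab with a dipped scraper

### The job

Draw the scraper out of its wooden sleeve, lay it flat on the cork mat and let go, then take it again by its red handle. Dip the blade about halfway down into the open blue pot, then with the scraper push both glue chips off the marble slab into the grey trough along its edge, and finally lay the scraper flat on the cork mat again, right way up. Keep the gripper off the chips, do not tip or shove the pot, and leave the pen tub, journals and type box alone.

Things in the scene. Friction and masses are not known exactly. Their poses are not given: they have to be found in the camera images.
- scraper: Scraper, 170 mm long, about 110 g. Red handle, 120 long x 26 wide x 22 high (x -85 to +35 mm), and a flat steel blade, 50 long x 48 wide x 10 thick (x +35 to +85 mm); both share one flat underside. Origin: centre of the underside. x: from handle to blade end, z: up. At the start its handle lies inside the sleeve, resting on the bench, and only the blade sticks out.
- scraper_tip (a point): Middle of the lower front edge of the blade (scraper x +85 mm, underside).
- scraper_handle (a point): Middle of the handle where it is best gripped (scraper x -5 mm, 11 mm above the underside).
- rack: Dark wooden sleeve fixed on the bench: a tunnel 125 long (x) x 60 wide x 41 high, bore 32 wide x 31 high open at its +x end, bottom on the bench; the scraper slides out straight along +x (about 115 mm of handle inside). Origin: centre of its underside.
- mat: Cork mat fixed on the bench, 200 (x) x 100 (y) x 4 mm thick. Origin: centre of its underside, on the bench.
- pot: Open round blue pot, standing loose, 450 g, outer diameter 100 mm, 65 high, wall 5 (mouth 90 mm wide), floor 6 mm thick. Origin: centre of its underside; z up. It may swap places with the pen tub.
- pot_rim (a point): Centre of the pot's mouth, 65 mm above its underside.
- slab: Fixed marble slab, 130 (x) x 160 (y) x 30 mm high, with a grey sheet-metal trough along its -x edge. Origin: centre of the slab's underside, on the bench; z up; -x points to the trough.
- slab_trough (a point): Centre of the trough's floor, 100 mm along -x from the slab's origin and 4 mm above the bench; axes as the slab. The trough is open above, 70 (x) x 150 (y) mm inside; outer wall 22 mm high, end walls 26 mm high.
- chip_a: Loose hard orange glue chip, 26 x 34 x 12 mm high, lying on the slab, one of two. Origin: centre of its underside.
- chip_b: The other orange glue chip, same size.
- pen_tub: Bystander: white tub of upright blue pens, diameter 96, 100 mm high with the pens. Origin: centre of its underside.
- journals: Bystander: two stacked brown journals, 150 (x) x 210 (y) x 45 mm high. Origin: centre of the underside.
- type_box: Bystander: open black box of brass type, 110 (x) x 130 (y) x 35 mm high. Origin: centre of the underside.
Things that resemble listed ones, but are neither listed nor needed, are in the scene too. What is shaped like the chip_a but pink or turquoise is not meant. What is shaped like the chip_b but black or purple is not meant.

How it is judged (in metres and radians):
On the way, in this order (a step that is already met when the one before it is completed fails the run):
1. the scraper lies flat on the cork mat, let go (x of scraper in the frame of mat between -0.08 and 0.08 m and y of scraper in the frame of mat between -0.045 and 0.045 m and z of scraper in the frame of mat below 0.01 m and angle between scraper's own z axis and vertical below 0.1 rad and contact force between scraper and the fingers below 0.1 N and linear speed of scraper below 0.02 m/s), for 0.2 s.
2. held by its handle, the scraper's blade end is inside the pot, at least 20 mm below the rim (contact force between scraper and the fingers above 0.5 N and x of the grasp point in the frame of scraper below 0.03 m and horizontal distance between scraper_tip and pot below 0.045 m and z of scraper_tip in the frame of pot below 0.045 m), for 0.1 s.
3. both chips lie in the trough while the scraper is held by its handle (contact force between scraper and the fingers above 0.5 N and x of the grasp point in the frame of scraper below 0.03 m and x of chip_a in the frame of slab_trough between -0.045 and 0.045 m and y of chip_a in the frame of slab_trough between -0.08 and 0.08 m and z of each of chip_a, chip_b in the frame of slab_trough below 0.023 m and x of chip_b in the frame of slab_trough between -0.045 and 0.045 m and y of chip_b in the frame of slab_trough between -0.08 and 0.08 m), for 0.2 s.
At the end, for the whole second after the job is handed in: The scraper lies flat on the cork mat, right way up (tilt under 0.1 rad, its origin within 80 mm along and 45 mm across of the mat's centre), released and at rest; both chips lie in the trough; the pot stands upright (all of step 1 and x of chip_a in the frame of slab_trough between -0.045 and 0.045 m and y of chip_a in the frame of slab_trough between -0.08 and 0.08 m and z of each of chip_a, chip_b in the frame of slab_trough below 0.023 m and x of chip_b in the frame of slab_trough between -0.045 and 0.045 m and y of chip_b in the frame of slab_trough between -0.08 and 0.08 m and angle between pot's own z axis and vertical below 0.1 rad); the robot touches nothing.
It fails at once if the gripper or arm touches a glue chip (contact force between any of the fingers, the arm and chip_a above 0.3 N or contact force between any of the fingers, the arm and chip_b above 0.3 N).
It fails at once if the pot is tipped (over 0.3 rad) or shoved more than 30 mm (angle between pot's own z axis and vertical above 0.3 rad or distance of pot from where it was at the start of the episode above 0.03 m).
It fails at once if pen tub, journals or type box moved more than 20 mm (distance of any of pen_tub, journals, type_box from where it was at the start of the episode above 0.02 m).
It also fails if it takes over 64 s, if anything falls off the work surface, if the arm or the gripper's body presses on something with over 40 N, if the wrist force passes 120 N, or if a joint passes its speed limit or range.

### The arm

A 6-joint arm with a two-finger parallel gripper is mounted at the origin on the work surface. World frame = base frame: x ahead of the robot, y to its left, z up, the work surface at z = 0. Lengths are in m, angles in degrees, forces in N, time in s.
With the tool pointing down it reaches from about 0.3 to 0.75 m from the base axis. Payload 8.5 kg.
Tool frame: the origin (TCP) lies midway between the tips of the shut fingers; the grasp point (between the pads) lies 19 mm behind it (env.grasp_offset is the distance from the TCP to the grasp point, in m); z points along the fingers, y is the line along which they close (so a half turn about z gives the same grasp; the last joint's range is limited). The gripper opens to 85 mm and grips with 20 to 120 N. Pads are 22 mm wide; open, the fingers measure 114 mm over their backs; the gripper's body (76 mm by 85 mm) begins 54 mm behind the grasp point. The pads swing forward as they close: fully open they stand 13 mm farther back than shut.
Start: joints at [57.221, 21.807, 74.336, -0, 83.858, -12.336], TCP at [0.192, 0.515, 0.231] pointing down, gripper open.
Joint ranges: [-178.18, 178.18], [-50.72, 133.34], [12.68, 142.11], [-81.47, 261.47], [9.98, 163.14], [-165.26, 165.26]. Speed limits (degrees/s): [136.94, 136.94, 180, 180, 180, 180].

### API

Orientations are given as a 3x3 rotation matrix whose columns are the frame's x, y, z axes.
In Python, from rig import env gives the robot as it stands.
- The arm moves only by the tool servo_tool, never from a script. Its argument "deltas" is text: rows parted by semicolons, each of 7 numbers parted by spaces: the opening, from 0 (shut) to 1 (fully open), then the shift along the tool's x, y, z in mm, then the turn, a rotation vector about the tool's x, y, z in rad. A call has 1 to 8 rows; each row shifts and turns the commanded pose from where the row before left it, along the tool's axes as they then stand; what a row does not reach is not made up. A row lasts 1/12 s, in which the tool goes at most 41.7 mm and 7.16 degrees, less where a joint would pass 70% of its speed; a pose out of reach is approached as far as the arm can. A call is refused whole if a number of a shift passes 41.7 or a number of a turn 0.125, either way. A call with a gripper value outside its range is refused whole. The fingers move at their own pace and stop on an object; "newtons" is the grip in N (left out, the last holds). Time passes only in rows, so rows that do not move let the fingers close. It gives the time, the measured TCP pose, the force, the opening and the grip force at its end, in the units of the state.
- env.observe(): the state, without advancing time (a new reading comes with each control period).
- env.get_image(name): name is "side" or "top" or "wrist"; returns a dict with "img" (420x560x3 uint8, red, green, blue), "depth" (420x560 float32, m along the optical axis (not along the pixel's ray), 0 where there is no reading), "camera_matrix" (3x3 intrinsics, pixels), "D" ([k1, k2, p1, p2, k3] as OpenCV has them; the pictures are not rectified), "world_to_cam" (4x4, takes a point from world to camera coordinates). Camera axes: x right, y down, z forward; pixel columns grow to the right and rows downward; lengths in m; the calibration is good to about 2 mm. A picture is of the moment at which its call begins.
- env.close_job(): hands the job in; it is judged then, once.
Trained networks look in a picture, given as the dict that the camera call returned (one of the last four; its "shot" number tells which), for a name from the list of things; names that differ only in an ending like _2 or _b are one class to them, and where a whole thing is asked for, a point or a joint stands for the part that bears it (a point fixed in the world has none). Each returns a list of dicts, best first, with "conf" (0 to 1); they miss things now and then, are a little off and sometimes report something else, mostly with a low value. They report only what shows in the picture. A call takes as long as a camera call. They do not tell look-alikes from the thing itself.
- env.spot_in(name, picture): "bbox" ([centre column, centre row, width, height] in pixels, round what is visible of it).
- env.spot_point(name, picture): "uv" ([column, row] in pixels: a listed point, or the origin of a listed thing).
The state is a dict: "time_s": time; "q": joint angles; "qvel": joint speeds; "joint_efforts": joint torques, N m; "position": TCP position; "tool_rot": TCP orientation; "ft_force": force on the tool from outside, world axes, zero at the start; "wrist_torque": the same for the moment, N m; "grip_width": finger opening in m; "gripper_force": force on a finger pad.
Only numpy, scipy, OpenCV 4.12 (cv2) and the standard library are available. Lean on these libraries where they do the work, as an engineer would, in place of code of your own. Each camera call takes 0.05 s, during which the arm holds its last target. There are 200 camera calls.

## Working session

There is one attempt and no reset: what is moved stays moved. The work goes in short steps, Python scripts to look and compute and a tool call to move; the robot and the scene stay as the last step left them, time stands still between calls to the robot, and variables do not carry over. Pictures are saved under pics/ and viewed, at most 10 in all, crops included, and the job is handed in when it is done.

Besides the shell and the picture viewer there is one more tool, called in YAML: its name, and indented under it one key for each argument. servo_tool: Moves the arm, as the interface text tells. Its arguments: {"type":"object","properties":{"deltas":{"type":"string"},"newtons":{"type":"number"}},"required":["deltas"]}

```bash
ls; mkdir -p pics; cat > h.py <<'E'
import numpy as np, cv2
from rig import env
def save(p,n): cv2.imwrite('pics/'+n, p['img'][:,:,::-1])
def ray(p,uv):
    x=cv2.undistortPoints(np.array([[uv]],float),p['camera_matrix'],np.array(p['D'],float))[0,0]
    T=np.linalg.inv(p['world_to_cam']); d=T[:3,:3]@np.r_[x,1]; return T[:3,3],d
def atz(p,uv,z):
    o,d=ray(p,uv); return o+d*(z-o[2])/d[2]
def cloud(p):
    h,w=p['depth'].shape
    uv=np.stack(np.meshgrid(np.arange(w),np.arange(h)),-1).reshape(-1,1,2).astype(float)
    x=cv2.undistortPoints(uv,p['camera_matrix'],np.array(p['D'],float)).reshape(-1,2)
    z=p['depth'].reshape(-1,1); T=np.linalg.inv(p['world_to_cam'])
    return (np.c_[x*z,z]@T[:3,:3].T+T[:3,3]).reshape(h,w,3)
E
python3 - <<'E'
from h import *
np.set_printoptions(precision=3,suppress=True)
a=env.get_image('top');b=env.get_image('side')
both=np.hstack([a['img'],b['img']]); save(a,'top0.png'); save(b,'side0.png')
for p in (a,b):
  T=np.linalg.inv(p['world_to_cam']);print('cam',T[:3,3],T[:3,2]); C=cloud(p)
  for n in ['scraper','rack','mat','pot','pot_rim','slab','slab_trough','chip_a','pen_tub','scraper_tip','type_box','journals']:
    for r in env.spot_point(n,p)[:5]:
      u,v=np.round(r['uv']).astype(int)
      ok=0<=v<420 and 0<=u<560
      print(n,round(r['conf'],2),u,v,C[v,u] if ok else '')
s=env.observe();print(s['tool_rot'],s['position'],s['time_s'])
E
```

```text
pics
cam [0.483 0.02  1.136] [ 0.072 -0.031 -0.997]
scraper 0.71 433 225 [ 0.497 -0.364  0.038]
rack 0.61 441 212 [ 0.528 -0.383  0.042]
rack 0.42 405 240 [ 0.462 -0.303  0.005]
mat 0.73 365 186 [ 0.598 -0.207  0.006]
mat 0.38 173 232 [0.49  0.264 0.032]
pot 0.79 293 240 [ 0.466 -0.024  0.01 ]
pot_rim 0.75 295 240 [ 0.466 -0.029  0.009]
slab 0.91 175 233 [0.488 0.26  0.028]
slab 0.2 176 219 [0.521 0.254 0.047]
slab_trough 0.7 202 266 [0.406 0.199 0.005]
chip_a 0.62 177 222 [0.514 0.252 0.042]
chip_a 0.59 156 249 [0.451 0.3   0.047]
chip_a 0.57 127 161 [0.666 0.381 0.013]
chip_a 0.53 133 304 [0.319 0.362 0.018]
chip_a 0.47 104 244 [0.464 0.435 0.011]
pen_tub 0.68 281 177 [0.623 0.003 0.007]
scraper_tip 0.76 406 240 [ 0.462 -0.305  0.009]
scraper_tip 0.34 177 222 [0.514 0.252 0.042]
type_box 0.57 426 144 [ 0.703 -0.365  0.005]
journals 0.61 208 132 [0.729 0.177 0.048]
cam [0.013 0.821 0.897] [ 0.429 -0.63  -0.647]
scraper 0.69 370 174 [ 0.495 -0.344  0.011]
scraper 0.59 316 147 [ 0.714 -0.388 -0.001]
scraper 0.37 309 190 [ 0.606 -0.179  0.002]
rack 0.91 370 164 [ 0.504 -0.353  0.039]
mat 0.59 309 189 [ 0.61  -0.185 -0.   ]
pot_rim 0.69 322 220 [0.212 0.454 0.535]
slab 0.8 240 309 [0.479 0.297 0.031]
chip_a 0.73 148 303 [0.665 0.394 0.012]
chip_a 0.55 204 370 [0.451 0.446 0.009]
chip_a 0.5 247 316 [0.449 0.309 0.042]
chip_a 0.48 239 288 [0.511 0.259 0.043]
pen_tub 0.59 268 223 [0.597 0.034 0.03 ]
scraper_tip 0.82 375 187 [ 0.456 -0.302  0.005]
scraper_tip 0.61 311 187 [ 0.61  -0.195  0.001]
type_box 0.57 314 152 [ 0.702 -0.356  0.001]
journals 0.82 190 242 [0.703 0.212 0.04 ]
[[-0.937  0.349  0.   ]
 [ 0.349  0.937  0.   ]
 [-0.     0.    -1.   ]] [0.192 0.515 0.231] 1.3
```

```bash
python3 - <<'E'
import cv2
a=cv2.imread('pics/top0.png'); cv2.imwrite('pics/t1.png',cv2.resize(a[100:340,80:480],(800,480),interpolation=cv2.INTER_CUBIC))
E
```

```text
(no output)
```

View pics/t1.png

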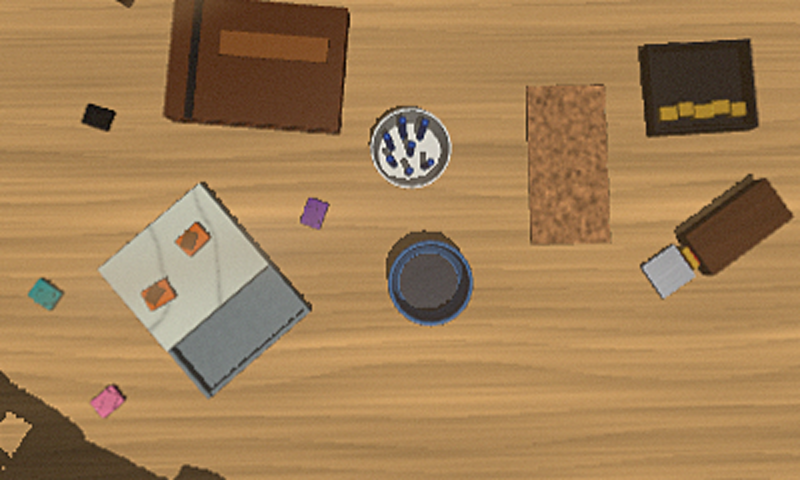

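View pics/side0.png

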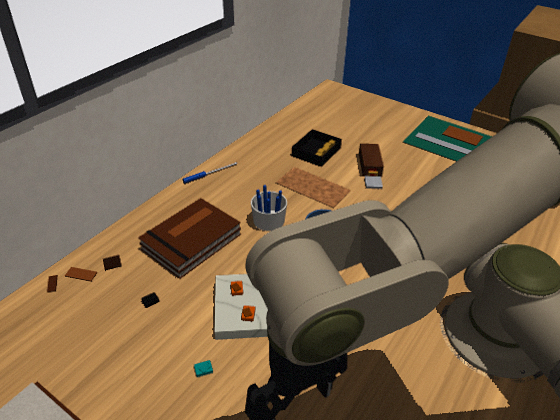

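```bash
cat >> h.py <<'E'
np.set_printoptions(precision=4,suppress=True)
def rect(P): # xy points -> centre,size,corners
    r=cv2.minAreaRect((P*1000).astype(np.float32)); return np.array(r[0]),np.array(r[1]),cv2.boxPoints(r)
E
python3 - <<'E'
from h import *
p=env.get_image('top'); C=cloud(p); im=p['img']; hsv=cv2.cvtColor(im,cv2.COLOR_RGB2HSV).astype(int)
V,U=np.mgrid[:420,:560]
def box(x0,y0,x1,y1): return (U>=80+x0/2)&(U<=80+x1/2)&(V>=100+y0/2)&(V<=100+y1/2)
def rep(n,m,z):
    m=cv2.morphologyEx(m.astype(np.uint8),cv2.MORPH_OPEN,np.ones((3,3)))
    k,l,s,_=cv2.connectedComponentsWithStats(m); i=1+np.argmax(s[1:,4]); m=l==i
    uv=np.argwhere(m)[:,::-1]; xy=np.array([atz(p,q,z)[:2] for q in uv.astype(float)])
    c,s,b=rect(xy); print(n,m.sum(),'z med',np.median(C[...,2][m]),'c',c,'size',s,'\n',b.tolist())
H,S,Vv=hsv[...,0],hsv[...,1],hsv[...,2]
print(hsv[235,413],hsv[215,450],hsv[180,365],hsv[265,200],hsv[225,150],hsv[219,176])
rep('blade',box(630,225,705,310)&(S<60),.010)
rep('rack',box(660,170,800,285)&(C[...,2]>.030),.041)
rep('mat',box(510,70,625,255)&(abs(H-H[175:190,355:375].mean())<5)&(S>S[150:180,325:340].mean()+12),.004)
rep('slab',box(90,170,320,405)&(S<60)&(Vv>165),.03)
rep('trough',box(90,170,320,405)&(S<70)&(Vv>60)&(Vv<150),.01)
for n,b in (('c1',(165,215,225,265)),('c2',(130,270,185,320))):
    rep(n,box(*b)&(S>110),.042)
m=box(375,220,490,335)&(C[...,2]>.05); P=C[m]; print('pot',P[:,2].max(),cv2.minEnclosingCircle((P[:,:2]*1000).astype(np.float32)))
m=box(375,220,490,335)&(H>95)&(H<125)&(S>120); 
P=np.array([atz(p,q[::-1].astype(float),.065)[:2] for q in np.argwhere(m)]);print(m.sum(),cv2.minEnclosingCircle((P*1000).astype(np.float32)))
E
```

```text
[ 10   5 165] [ 14 159  90] [ 14 145 157] [ 66  10 127] [ 29  29 191] [ 13 140 137]
blade 407 z med 0.010483597971177705 c [ 473.2061 -324.108 ] size [49.0387 51.9371] 
 [[438.43157958984375, -315.9656677246094], [467.0718994140625, -359.2922668457031], [507.9805908203125, -332.2502746582031], [479.34027099609375, -288.9236755371094]]
rack 1288 z med 0.041521425470665396 c [ 525.6396 -403.4639] size [ 62.0207 127.9307] 
 [[463.94061279296875, -368.1590576171875], [536.1384887695312, -473.770263671875], [587.3386840820312, -438.768798828125], [515.1408081054688, -333.1575927734375]]
mat 20 z med 0.0038989431125188156 c [ 571.1553 -231.5652] size [10.0828 12.7076] 
 [[564.656982421875, -236.4188995361328], [577.3592529296875, -236.7899932861328], [577.6536865234375, -226.7114715576172], [564.951416015625, -226.3403778076172]]
slab 3136 z med 0.03065060248026885 c [487.5716 269.1208] size [128.5709 158.5785] 
 [[387.34442138671875, 288.45782470703125], [489.37396240234375, 167.061279296875], [587.7987670898438, 249.78387451171875], [485.76922607421875, 371.180419921875]]
trough 1953 z m
[... 163 characters left out ...]
125732421875, 166.671630859375], [393.38427734375, 284.0421447753906]]
c1 149 z med 0.043466836778111695 c [520.2781 253.9255] size [25.3823 33.3344] 
 [[499.5327453613281, 256.83966064453125], [522.9867553710938, 233.15237426757812], [541.0234375, 251.01138305664062], [517.5693969726562, 274.69866943359375]]
c2 150 z med 0.04341233866964833 c [455.4659 295.108 ] size [24.7797 33.6592] 
 [[436.1914978027344, 303.1850891113281], [453.4784851074219, 274.3042907714844], [474.7403259277344, 287.0308532714844], [457.4533386230469, 315.9116516113281]]
pot 1.1357441354703288 ((464.2702941894531, -26.07423973083496), 49.99546813964844)
48 ((464.8968200683594, -26.369312286376953), 48.65606689453125)
```

```bash
cat >> h.py <<'E'
from scipy.spatial.transform import Rotation as Ro
def Rt(yaw,tilt=0):
    a,t=np.radians([yaw,tilt]); d=np.array([np.cos(a),np.sin(a),0]); u=np.array([0,0,1.])
    x=np.cos(t)*d-np.sin(t)*u; z=-(np.sin(t)*d+np.cos(t)*u); return np.c_[x,np.cross(z,x),z]
def plan(*wps,cur=None):
    "wps: (x,y,z mm, yaw, tilt, rows, opening); prints rows in blocks of 8"
    s=env.observe(); p=np.array(s['position'])*1000; R=np.array(s['tool_rot'])
    if cur: p=np.array(cur[:3],float); R=Rt(*cur[3:5])
    out=[]
    for w in wps:
        q=np.array(w[:3],float); Q=Rt(w[3],w[4]); n=w[5]; rv=Ro.from_matrix(R.T@Q).as_rotvec()/n
        for i in range(n):
            d=R.T@((q-p)/(n-i)); d=np.round(d,1); r=np.round(rv,4)
            out.append(' '.join(f'{v:g}' for v in [w[6],*(d+0),*(r+0)]))
            p=p+R@d; R=R@Ro.from_rotvec(r).as_matrix()
    for i in range(0,len(out),8): print('; '.join(out[i:i+8]))
    print('end',p,'time',s['time_s'])
E
python3 - <<'E'
from h import *
plan((300,100,200,145,0,12,1),(472,-322,110,124,0,12,.75))
E
```

```text
1 -20.5 -29.3 2.6 0 0 0.0212; 1 -21.1 -28.9 2.6 0 0 0.0212; 1 -21.7 -28.4 2.6 0 0 0.0212; 1 -22.3 -27.9 2.6 0 0 0.0212; 1 -22.9 -27.4 2.6 0 0 0.0212; 1 -23.5 -27 2.6 0 0 0.0212; 1 -24.1 -26.4 2.6 0 0 0.0212; 1 -24.6 -25.9 2.6 0 0 0.0212
1 -25.2 -25.4 2.6 0 0 0.0212; 1 -25.7 -24.9 2.6 0 0 0.0212; 1 -26.3 -24.3 2.7 0 0 0.0212; 1 -26.7 -23.8 2.6 0 0 0.0212; 0.75 -31.9 -20.6 7.5 0 0 0.0305; 0.75 -32.5 -19.6 7.5 0 0 0.0305; 0.75 -33.1 -18.6 7.5 0 0 0.0305; 0.75 -33.7 -17.6 7.5 0 0 0.0305
0.75 -34.2 -16.5 7.5 0 0 0.0305; 0.75 -34.7 -15.5 7.5 0 0 0.0305; 0.75 -35.1 -14.4 7.5 0 0 0.0305; 0.75 -35.6 -13.3 7.5 0 0 0.0305; 0.75 -35.9 -12.3 7.5 0 0 0.0305; 0.75 -36.3 -11.1 7.5 0 0 0.0305; 0.75 -36.6 -10.1 7.5 0 0 0.0305; 0.75 -37 -8.9 7.5 0 0 0.0305
end [ 472.0026 -322.0304  110.0114] time 1.35
```

servo_tool:
  deltas: "1 -20.5 -29.3 2.6 0 0 0.021; 1 -21.1 -28.9 2.6 0 0 0.021; 1 -21.7 -28.4 2.6 0 0 0.021; 1 -22.3 -27.9 2.6 0 0 0.021; 1 -22.9 -27.4 2.6 0 0 0.021; 1 -23.5 -27 2.6 0 0 0.021; 1 -24.1 -26.4 2.6 0 0 0.021; 1 -24.6 -25.9 2.6 0 0 0.021"
  newtons: 80

```text
time_s: 2.02
position: [0.2641, 0.2371, 0.2106]
tool_rot: [[-0.865, 0.501, 0.001], [0.501, 0.865, 0.0], [-0.001, 0.001, -1.0]]
ft_force: [1.2, 0.3, 0.0]
grip_width: 0.0858
gripper_force: 0.0
```

servo_tool:
  deltas: "1 -25.2 -25.4 2.6 0 0 0.021; 1 -25.7 -24.9 2.6 0 0 0.021; 1 -26.3 -24.3 2.7 0 0 0.021; 1 -26.7 -23.8 2.6 0 0 0.021; 0.75 -31.9 -20.6 7.5 0 0 0.031; 0.75 -32.5 -19.6 7.5 0 0 0.031; 0.75 -33.1 -18.6 7.5 0 0 0.031; 0.75 -33.7 -17.6 7.5 0 0 0.031"

```text
time_s: 2.68
position: [0.3582, -0.0426, 0.17]
tool_rot: [[-0.742, 0.671, 0.001], [0.671, 0.742, -0.0], [-0.001, 0.0, -1.0]]
ft_force: [1.3, 0.5, -0.7]
grip_width: 0.064
gripper_force: 0.0
```

servo_tool:
  deltas: "0.75 -34.2 -16.5 7.5 0 0 0.031; 0.75 -34.7 -15.5 7.5 0 0 0.031; 0.75 -35.1 -14.4 7.5 0 0 0.031; 0.75 -35.6 -13.3 7.5 0 0 0.031; 0.75 -35.9 -12.3 7.5 0 0 0.031; 0.75 -36.3 -11.1 7.5 0 0 0.031; 0.75 -36.6 -10.1 7.5 0 0 0.031; 0.75 -37 -8.9 7.5 0 0 0.031"

```text
time_s: 3.35
position: [0.4727, -0.3239, 0.1095]
tool_rot: [[-0.555, 0.832, 0.0], [0.832, 0.555, 0.0], [0.0, 0.0, -1.0]]
ft_force: [0.3, 0.3, 1.4]
grip_width: 0.064
gripper_force: 0.0
```

```bash
python3 - <<'E'
from h import *
p=env.get_image('wrist'); s=env.observe(); print(s['position'],s['time_s'],s['grip_width'],np.degrees(np.arctan2(s['tool_rot'][1][0],s['tool_rot'][0][0])),s['q'])
save(p,'w1.png'); C=cloud(p); im=p['img']
hsv=cv2.cvtColor(im,cv2.COLOR_RGB2HSV)
m=((C[...,2]>.006)&(C[...,2]<.016)&(hsv[...,1]<50)&(C[...,1]<-.27)&(C[...,0]>.42)).astype(np.uint8)
m=cv2.morphologyEx(m,cv2.MORPH_OPEN,np.ones((3,3))); P=C[m>0]; print(m.sum(),np.median(P[:,2]),rect(P[:,:2]))
m=(C[...,2]>.037)&(C[...,2]<.046)&(C[...,1]<-.3)&(C[...,0]>.42); P=C[m];print(m.sum(),rect(P[:,:2]))
E
```

```text
[ 0.4743 -0.3297  0.1079] 3.4 0.06387182510425304 123.42726359704191 [-46.5203  31.017   80.605   -0.0583  68.2257 -79.9259]
2992 0.010137113537533604 (array([ 594.9875, -307.6658]), array([307.2382,  62.1735]), array([[ 438.5901, -297.4158],
       [ 446.9101, -359.0301],
       [ 751.3849, -317.9158],
       [ 743.0649, -256.3015]], dtype=float32))
6789 (array([ 519.2619, -393.0603]), array([ 60.2695, 100.5803]), array([[ 465.9646, -368.6349],
       [ 522.8586, -451.5775],
       [ 572.5592, -417.4856],
       [ 515.6652, -334.5431]], dtype=float32))
```

View pics/w1.png

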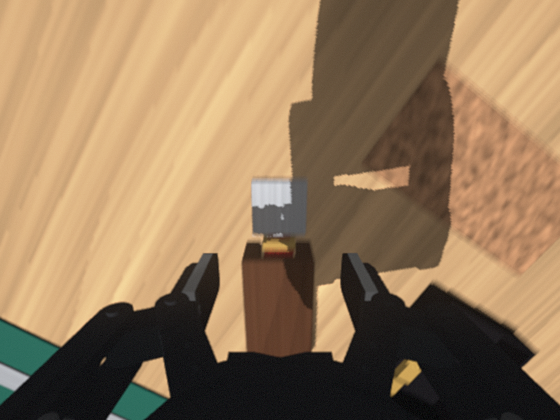

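```bash
python3 - <<'E'
from h import *
p=env.get_image('wrist'); s=env.observe(); print(s['position'],s['time_s'])
C=cloud(p); S=cv2.cvtColor(p['img'],cv2.COLOR_RGB2HSV)[...,1]
Z=C[175:240,245:312]; m=(Z[...,2]>.006)&(Z[...,2]<.016)&(S[175:240,245:312]<60); P=Z[m]; print(m.sum(),rect(P[:,:2]))
plan((474,-325,60,124,0,3,.75),(474,-325,15,124,0,4,.75),(474,-325,15,124,0,1,.75))
E
```

```text
[ 0.4731 -0.3264  0.1082] 3.45
2883 (array([ 474.0894, -324.8177]), array([48.1545, 46.6769]), array([[ 441.1041, -318.787 ],
       [ 467.034 , -357.5991],
       [ 507.0747, -330.8483],
       [ 481.1448, -292.0363]], dtype=float32))
0.75 0.2 0.5 16.1 -0.0001 0.0002 -0.0025; 0.75 0.3 0.5 16.1 -0.0001 0.0002 -0.0025; 0.75 0.2 0.5 16 -0.0001 0.0002 -0.0025; 0.75 0 0 11.3 0 0 0; 0.75 0 0 11.2 0 0 0; 0.75 0 0 11.3 0 0 0; 0.75 0 0 11.2 0 0 0; 0.75 0 0 0 -0.0001 -0.0001 -0.0001
end [ 473.9907 -325.0411   15.0171] time 3.45
```

servo_tool:
  deltas: "0.75 0.2 0.5 16 0 0 -0.0025; 0.75 0.2 0.5 16 0 0 -0.0025; 0.75 0.2 0.5 16 0 0 -0.0025; 0.75 0 0 11.5 0 0 0; 0.75 0 0 11.5 0 0 0; 0.75 0 0 11 0 0 0; 0.75 0 0 11 0 0 0; 0.75 0 0 0 0 0 0"

```text
time_s: 4.12
position: [0.4725, -0.3197, 0.0152]
tool_rot: [[-0.563, 0.827, -0.002], [0.827, 0.563, 0.002], [0.003, -0.001, -1.0]]
ft_force: [-1.0, 0.8, 0.2]
grip_width: 0.0639
gripper_force: 0.0
```

servo_tool:
  deltas: "0.75 0 0 3 0 0 0; 0.75 0 0 3 0 0 0; 0.75 0 0 3 0 0 0; 0.75 0 0 0 0 0 0"

```text
time_s: 4.45
position: [0.4731, -0.3206, 0.0078]
tool_rot: [[-0.563, 0.827, -0.0], [0.827, 0.563, 0.0], [0.0, -0.0, -1.0]]
ft_force: [-0.4, -0.0, 0.3]
grip_width: 0.0637
gripper_force: 0.0
```

servo_tool:
  deltas: "0.75 0 0 3 0 0 0; 0.75 0 0 2 0 0 0; 0.75 0 0 0 0 0 0"

```text
time_s: 4.7
position: [0.4731, -0.3205, 0.0027]
tool_rot: [[-0.563, 0.827, -0.0], [0.827, 0.563, 0.0], [0.0, -0.0, -1.0]]
ft_force: [0.0, -0.3, -0.1]
grip_width: 0.0641
gripper_force: 0.0
```

servo_tool:
  deltas: "0.65 0 0 0 0 0 0; 0.6 0 0 0 0 0 0; 0.5 0 0 0 0 0 0; 0.4 0 0 0 0 0 0; 0.4 0 0 0 0 0 0; 0.4 0 0 0 0 0 0"

```text
time_s: 5.2
position: [0.4732, -0.3208, 0.004]
tool_rot: [[-0.562, 0.827, 0.0], [0.827, 0.562, -0.001], [-0.001, -0.0, -1.0]]
ft_force: [-2.0, 0.9, 8.3]
grip_width: 0.0445
gripper_force: 80.2
```

servo_tool:
  deltas: "0.4 0 0 -1.5 0 0 0; 0.4 5 0 0 0 0 0; 0.4 10 0 0 0 0 0; 0.4 10 0 0 0 0 0; 0.4 0 0 0 0 0 0"

```text
time_s: 5.62
position: [0.458, -0.2982, 0.0042]
tool_rot: [[-0.563, 0.826, -0.002], [0.826, 0.563, 0.002], [0.003, -0.0, -1.0]]
ft_force: [-0.4, 0.1, 0.1]
grip_width: 0.0445
gripper_force: 81.5
```

```bash
python3 - <<'E'
from h import *
p=env.get_image('wrist'); a=env.get_image('top'); s=env.observe(); print(s['position'],s['time_s'],s['grip_width'],s['gripper_force'],s['ft_force'])
both=np.hstack([cv2.resize(p['img'][60:380,100:460],(450,400)),cv2.resize(a['img'][180:260,380:450],(350,400))]); cv2.imwrite('pics/w2.png',both[:,:,::-1])
E
```

```text
[ 0.4592 -0.2998  0.0045] 5.7167 0.04450935857056153 81.43863201141357 [ 0.3985 -0.1719 -1.8142]
```

View pics/w2.png

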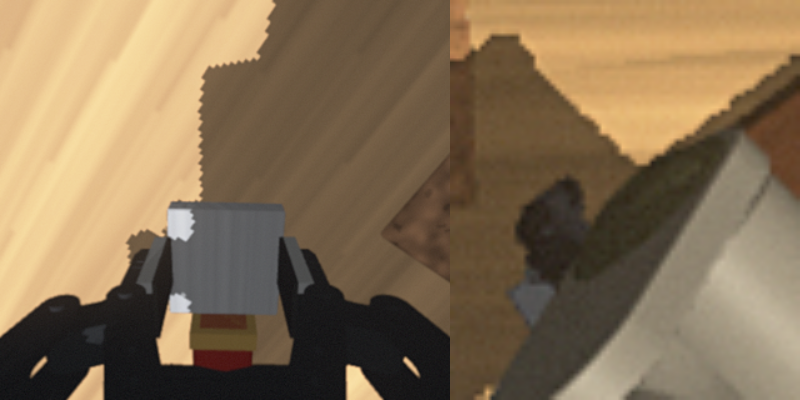

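servo_tool:
  deltas: "0.4 13 0 0 0 0 0; 0.4 13 0 0 0 0 0; 0.4 13 0 0 0 0 0; 0.4 13 0 0 0 0 0; 0.4 13 0 0 0 0 0; 0.4 13 0 0 0 0 0; 0.4 13 0 0 0 0 0; 0.4 13 0 0 0 0 0"

```text
time_s: 6.38
position: [0.4008, -0.2142, 0.0046]
tool_rot: [[-0.562, 0.827, 0.001], [0.827, 0.562, -0.001], [-0.001, 0.0, -1.0]]
ft_force: [0.3, 0.2, -0.9]
grip_width: 0.0442
gripper_force: 81.5
```

servo_tool:
  deltas: "0.4 4 0 0 0 0 0; 0.4 0 0 -4 0 0 0; 0.4 0 0 -8 0 0 0; 0.4 0 0 -10 0 0 0; 0.4 0 0 -10 0 0 0; 0.4 0 0 -10 0 0 0; 0.4 0 0 0 0 0 0"

```text
time_s: 6.97
position: [0.3997, -0.2122, 0.0486]
tool_rot: [[-0.562, 0.827, 0.003], [0.827, 0.562, -0.003], [-0.004, 0.001, -1.0]]
ft_force: [0.1, -0.5, -0.9]
grip_width: 0.0446
gripper_force: 81.6
```

```bash
python3 - <<'E'
from h import *
s=env.observe(); print(s['position'],s['grip_width'],s['gripper_force'],s['ft_force'])
plan((548,-174,46,150,0,8,.4),(548,-174,16,150,0,4,.4),(548,-174,16,150,0,1,.4))
E
```

```text
[ 0.3997 -0.2122  0.0486] 0.04462410473242018 81.55433177947998 [ 0.1311 -0.5454 -0.8966]
0.4 -6.5 18 0.4 0 0.0006 -0.0562; 0.4 -7.5 17.6 0.4 0 0.0006 -0.0562; 0.4 -8.5 17.2 0.4 0 0.0006 -0.0562; 0.4 -9.4 16.7 0.3 0 0.0006 -0.0562; 0.4 -10.3 16.1 0.3 0 0.0006 -0.0562; 0.4 -11.2 15.5 0.3 0 0.0006 -0.0562; 0.4 -12.1 14.8 0.4 0 0.0006 -0.0562; 0.4 -12.8 14.2 0.3 0 0.0006 -0.0562
0.4 0 0 7.5 0 0 -0.0001; 0.4 0 0 7.5 0 0 -0.0001; 0.4 0 0 7.5 0 0 -0.0001; 0.4 0 0 7.5 0 0 -0.0001; 0.4 0 0 0 0 -0.0002 0.0001
end [ 547.9624 -173.9712   16.0114] time 6.9667
```

servo_tool:
  deltas: "0.4 -6.5 18 0.4 0 0 -0.056; 0.4 -7.5 17.6 0.4 0 0 -0.056; 0.4 -8.5 17.2 0.4 0 0 -0.056; 0.4 -9.4 16.7 0.3 0 0 -0.056; 0.4 -10.3 16.1 0.3 0 0 -0.056; 0.4 -11.2 15.5 0.3 0 0 -0.056; 0.4 -12.1 14.8 0.4 0 0 -0.056; 0.4 -12.8 14.2 0.3 0 0 -0.056"

```text
time_s: 7.63
position: [0.5479, -0.1727, 0.0435]
tool_rot: [[-0.866, 0.499, -0.0], [0.499, 0.866, -0.0], [-0.0, -0.0, -1.0]]
ft_force: [-0.6, -0.5, -1.5]
grip_width: 0.0448
gripper_force: 81.6
```

servo_tool:
  deltas: "0.4 0 0 7.5 0 0 0; 0.4 0 0 7.5 0 0 0; 0.4 0 0 7.5 0 0 0; 0.4 0 0 5 0 0 0; 0.4 0 0 0 0 0 0; 0.4 0 0 0 0 0 0"

```text
time_s: 8.13
position: [0.5461, -0.1728, 0.0159]
tool_rot: [[-0.865, 0.502, -0.001], [0.502, 0.865, 0.0], [0.001, -0.0, -1.0]]
ft_force: [0.1, -0.2, -0.8]
grip_width: 0.0444
gripper_force: 81.6
```

```bash
python3 - <<'E'
from h import *
p=env.get_image('wrist'); a=env.get_image('top'); b=env.get_image('side'); s=env.observe(); print(s['position'],s['time_s'],s['grip_width'],s['gripper_force'],s['ft_force'])
both=np.hstack([cv2.resize(a['img'][120:260,320:460],(400,400)),cv2.resize(b['img'][140:240,260:360],(400,400))]); cv2.imwrite('pics/w3.png',both[:,:,::-1])
E
```

```text
[ 0.5467 -0.1728  0.0166] 8.2833 0.04437001067593892 81.630939245224 [-0.5003  0.4294 -1.6314]
```

View pics/w3.png

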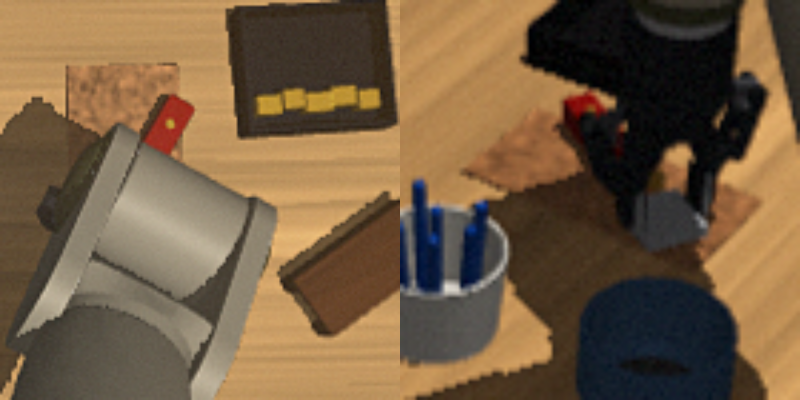

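servo_tool:
  deltas: "0.4 0 0 3 0 0 0; 0.4 0 0 3 0 0 0; 0.4 0 0 1.5 0 0 0; 0.4 0 0 0 0 0 0; 0.55 0 0 0 0 0 0; 0.6 0 0 0 0 0 0; 0.65 0 0 0 0 0 0; 0.75 0 0 0 0 0 0"

```text
time_s: 8.95
position: [0.5468, -0.1726, 0.0089]
tool_rot: [[-0.865, 0.501, 0.0], [0.501, 0.865, -0.0], [-0.001, 0.0, -1.0]]
ft_force: [0.8, -0.3, 0.5]
grip_width: 0.0638
gripper_force: 0.0
```

servo_tool:
  deltas: "0.8 0 0 0 0 0 0; 0.8 0 0 -5 0 0 0; 0.8 0 0 -10 0 0 0; 0.8 0 0 -15 0 0 0; 0.8 0 0 -20 0 0 0; 0.8 0 0 -20 0 0 0; 0.8 0 0 -20 0 0 0; 0.8 0 0 0 0 0 0"

```text
time_s: 9.62
position: [0.5483, -0.1734, 0.1035]
tool_rot: [[-0.865, 0.501, 0.007], [0.501, 0.865, -0.004], [-0.008, 0.0, -1.0]]
ft_force: [0.3, -0.3, 0.6]
grip_width: 0.0684
gripper_force: 0.0
```

```bash
python3 - <<'E'
from h import *
p=env.get_image('wrist'); s=env.observe(); print(s['position'],s['time_s'],s['grip_width'])
C=cloud(p); save(p,'w4.png'); hsv=cv2.cvtColor(p['img'],cv2.COLOR_RGB2HSV).astype(int)
red=((hsv[...,0]<6)|(hsv[...,0]>174))&(hsv[...,1]>150)&(C[...,2]>.01)&(C[...,2]<.04)
P=C[red]; print('handle',red.sum(),np.percentile(P[:,2],[5,50,95]),rect(P[:,:2]))
m=(hsv[...,1]<60)&(C[...,2]>.008)&(C[...,2]<.02); m=cv2.morphologyEx(m.astype(np.uint8),cv2.MORPH_OPEN,np.ones((5,5)))
k,l,st,_=cv2.connectedComponentsWithStats(m); m=l==1+np.argmax(st[1:,4]); P=C[m]; print('blade',m.sum(),np.percentile(P[:,2],[5,50,95]),rect(P[:,:2]))
E
```

```text
[ 0.5476 -0.173   0.1014] 9.6667 0.06836298094300848
handle 2656 [0.0249 0.0261 0.0271] (array([ 621.0872, -217.3488]), array([ 25.035 , 119.0277]), array([[ 563.7527, -197.0674],
       [ 665.3938, -259.0084],
       [ 678.4218, -237.6303],
       [ 576.7806, -175.6893]], dtype=float32))
blade 3269 [0.0128 0.014  0.0151] (array([ 549.1595, -173.2847]), array([47.7255, 50.1758]), array([[ 515.2752, -180.4042],
       [ 557.9653, -206.7704],
       [ 583.0439, -166.1651],
       [ 540.3538, -139.7989]], dtype=float32))
```

View pics/w4.png

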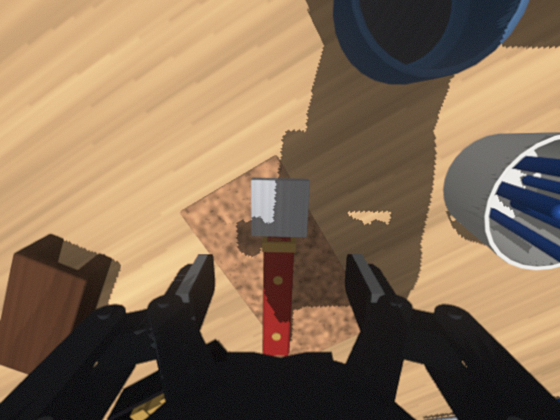

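```bash
python3 - <<'E'
from h import *
s=env.observe(); print(s['position'],s['q'])
plan((608,-209.5,50,148.6,0,4,.6),(608,-209.5,14,148.6,0,4,.6),cur=(547.3,-172.9,101,149.9,0))
E
```

```text
[ 0.5476 -0.173   0.1014] [-29.3422  31.1067  81.7323  -0.      66.8737 -89.2496]
0.6 -17.7 -0.3 12.8 0 0 0.0057; 0.6 -17.7 -0.2 12.7 0 0 0.0057; 0.6 -17.7 -0.1 12.8 0 0 0.0057; 0.6 -17.8 0 12.7 0 0 0.0057; 0.6 0 0 9 0 0 0; 0.6 0 0 9 0 0 0; 0.6 0 0 9 0 0 0; 0.6 0 0 9 0 0 0
end [ 608.0284 -209.4982   14.    ] time 9.6667
```

servo_tool:
  deltas: "0.6 -17.7 -0.3 12.8 0 0 0.0057; 0.6 -17.7 -0.2 12.8 0 0 0.0057; 0.6 -17.7 -0.1 12.7 0 0 0.0057; 0.6 -17.7 0 12.7 0 0 0.0057; 0.6 0 0 9 0 0 0; 0.6 0 0 9 0 0 0; 0.6 0 0 9 0 0 0; 0.6 0 0 9 0 0 0"

```text
time_s: 10.33
position: [0.6066, -0.2086, 0.011]
tool_rot: [[-0.854, 0.521, -0.001], [0.521, 0.854, 0.0], [0.001, -0.0, -1.0]]
ft_force: [-0.0, 0.3, -0.0]
grip_width: 0.0513
gripper_force: 0.0
```

servo_tool:
  deltas: "0.6 0 0 2 0 0 0; 0.6 0 0 2 0 0 0; 0.4 0 0 0 0 0 0; 0.3 0 0 0 0 0 0; 0.2 0 0 0 0 0 0; 0.1 0 0 0 0 0 0; 0.1 0 0 0 0 0 0; 0.1 0 0 0 0 0 0"

```text
time_s: 11.0
position: [0.6076, -0.2092, 0.0086]
tool_rot: [[-0.854, 0.521, 0.001], [0.521, 0.854, -0.001], [-0.001, 0.0, -1.0]]
ft_force: [-2.7, 1.4, 6.2]
grip_width: 0.0241
gripper_force: 80.4
```

servo_tool:
  deltas: "0.1 0 0 -4 0 0 0; 0.1 0 0 -10 0 0 0; 0.1 0 0 -20 0 0 0; 0.1 0 0 -30 0 0 0; 0.1 0 0 -35 0 0 0; 0.1 0 0 -35 0 0 0; 0.1 0 0 -20 0 0 0; 0.1 0 0 0 0 0 0"
  newtons: 100

```text
time_s: 11.67
position: [0.6088, -0.2099, 0.1677]
tool_rot: [[-0.854, 0.521, 0.008], [0.521, 0.854, -0.005], [-0.01, 0.0, -1.0]]
ft_force: [-0.3, -1.0, 0.6]
grip_width: 0.0236
gripper_force: 98.6
```

```bash
cat >> h.py <<'E'
TIP=np.array([95,0,4.6])
def tcp_for_tip(tip,yaw,tilt): return tuple(np.array(tip)-Rt(yaw,tilt)@TIP)
E
python3 - <<'E'
from h import *
s=env.observe(); print(s['position'],s['grip_width'],s['gripper_force'],s['ft_force'])
d=np.array([np.cos(np.radians(150)),np.sin(np.radians(150))])
c=np.array([464.5,-26])+12*d
h=tcp_for_tip((*c,95),150,40); l=tcp_for_tip((*c,40),150,40); print(h,l)
plan((*h,150,40,10,.1),(*h,150,40,1,.1),(*l,150,40,4,.1),(*l,150,40,1,.1))
E
```

```text
[ 0.6088 -0.2099  0.1677] 0.023592532315223187 98.5569977760315 [-0.3051 -0.9619  0.5846]
(np.float64(514.5713363941943), np.float64(-54.908699545872416), np.float64(159.58862735856854)) (np.float64(514.5713363941943), np.float64(-54.908699545872416), np.float64(104.58862735856853))
0.1 16.1 8.3 0.7 -0.0008 -0.0688 -0.0023; 0.1 16.1 8.4 -0.4 -0.0008 -0.0688 -0.0023; 0.1 16 8.4 -1.6 -0.0008 -0.0688 -0.0023; 0.1 15.9 8.4 -2.6 -0.0008 -0.0688 -0.0023; 0.1 15.6 8.5 -3.7 -0.0008 -0.0688 -0.0023; 0.1 15.3 8.5 -4.8 -0.0008 -0.0688 -0.0023; 0.1 14.9 8.5 -5.8 -0.0008 -0.0688 -0.0023; 0.1 14.5 8.6 -6.8 -0.0008 -0.0688 -0.0023
0.1 14 8.6 -7.8 -0.0008 -0.0688 -0.0023; 0.1 13.4 8.7 -8.7 -0.0008 -0.0688 -0.0023; 0.1 0 0 0 -0.0004 -0.0005 -0.0003; 0.1 8.8 0 10.5 0 0 0; 0.1 8.8 0 10.5 0 0 0; 0.1 8.9 0 10.5 0 0 0; 0.1 8.8 0 10.6 0 0 0; 0.1 0 0 0 0 0 0
end [514.585  -54.9382 104.5905] time 11.6667
```

servo_tool:
  deltas: "0.1 16.1 8.3 0.7 0 -0.0695 -0.0023; 0.1 16.1 8.4 -0.4 0 -0.0695 -0.0023; 0.1 16 8.4 -1.6 0 -0.0695 -0.0023; 0.1 15.9 8.4 -2.6 0 -0.0695 -0.0023; 0.1 15.6 8.5 -3.7 0 -0.0695 -0.0023; 0.1 15.3 8.5 -4.8 0 -0.0695 -0.0023; 0.1 14.9 8.5 -5.8 0 -0.0695 -0.0023; 0.1 14.5 8.6 -6.8 0 -0.0695 -0.0023"

```text
time_s: 12.33
position: [0.5308, -0.0841, 0.1557]
tool_rot: [[-0.733, 0.505, 0.455], [0.427, 0.863, -0.271], [-0.53, -0.004, -0.848]]
ft_force: [0.4, 0.1, -1.6]
grip_width: 0.0238
gripper_force: 98.6
```

servo_tool:
  deltas: "0.1 14 8.6 -7.8 0 -0.0695 -0.0023; 0.1 13.4 8.7 -8.7 0 -0.0695 -0.0023; 0.1 0 0 0 0 0 0; 0.1 0 0 0 0 0 0"

```text
time_s: 12.67
position: [0.5162, -0.0614, 0.1542]
tool_rot: [[-0.682, 0.506, 0.528], [0.392, 0.862, -0.321], [-0.618, -0.013, -0.786]]
ft_force: [0.0, -0.0, -1.5]
grip_width: 0.0233
gripper_force: 98.6
```

```bash
python3 - <<'E'
from h import *
a=env.get_image('top'); w=env.get_image('wrist'); s=env.observe(); R=np.array(s['tool_rot']); P=np.array(s['position'])*1000
print(P,s['grip_width'],s['gripper_force'],'tip',P+R@TIP,R)
both=np.hstack([cv2.resize(a['img'][180:290,240:350],(400,400)),cv2.resize(w['img'][0:420,70:490],(400,400))]); cv2.imwrite('pics/w5.png',both[:,:,::-1])
l=tcp_for_tip((454,-20,41),150,40); plan((*l,150,40,5,.1))
E
```

```text
[517.3179 -62.4435 154.8146] 0.023639038524035115 98.63222479820251 tip [455.144  -26.6287  92.3817] [[-0.6801  0.508   0.5287]
 [ 0.3926  0.8613 -0.3225]
 [-0.6192 -0.0118 -0.7852]]
0.1 7.1 1.1 6.9 -0.003 -0.0061 0; 0.1 7.1 1.1 6.9 -0.003 -0.0061 0; 0.1 7.2 1.1 6.9 -0.003 -0.0061 0; 0.1 7.2 1.1 6.8 -0.003 -0.0061 0; 0.1 7.2 1 6.8 -0.003 -0.0061 0
end [514.451  -54.917  105.5955] time 12.7667
```

View pics/w5.png

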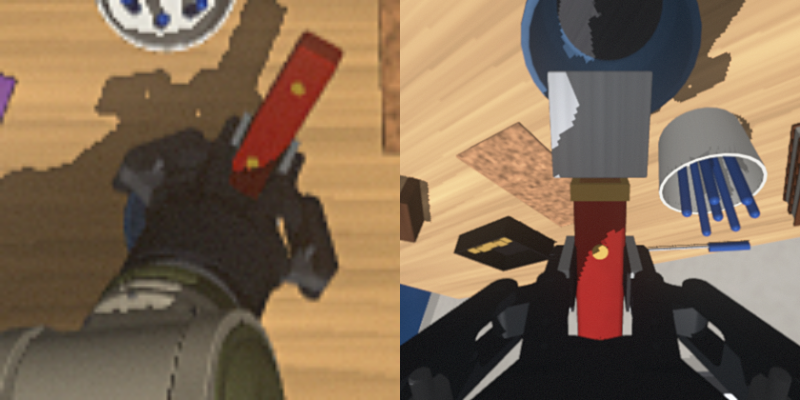

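servo_tool:
  deltas: "0.1 7.2 1.1 6.9 -0.003 -0.006 0; 0.1 7.2 1.1 6.9 -0.003 -0.006 0; 0.1 7.2 1.1 6.9 -0.003 -0.006 0; 0.1 7.2 1.1 6.9 -0.003 -0.006 0; 0.1 7.2 1 6.8 -0.003 -0.006 0; 0.1 0 0 0 0 0 0; 0.1 0 0 0 0 0 0; 0.1 0 0 0 0 0 0"

```text
time_s: 13.43
position: [0.5144, -0.0555, 0.1074]
tool_rot: [[-0.663, 0.501, 0.556], [0.383, 0.865, -0.323], [-0.643, -0.001, -0.766]]
ft_force: [0.5, -0.2, -0.9]
grip_width: 0.0239
gripper_force: 98.6
```

```bash
python3 - <<'E'
from h import *
s=env.observe(); R=np.array(s['tool_rot']); P=np.array(s['position'])*1000
print(P,s['grip_width'],s['ft_force'],'tip',P+R@TIP)
plan((*(P+[0,0,70]),150,40,6,.1),(400,30,230,185,10,8,.1),(*tcp_for_tip((560,270,140),220,0),220,0,8,.1))
E
```

```text
[514.3977 -55.4624 107.3654] 0.02394813088502572 [ 0.4973 -0.2396 -0.9314] tip [453.9449 -20.5412  42.7734]
0.1 -7.5 0 -8.9 -0.0003 0 0; 0.1 -7.5 0 -8.9 -0.0003 0 0; 0.1 -7.5 0 -9 -0.0003 0 0; 0.1 -7.5 0 -8.9 -0.0003 0 0; 0.1 -7.5 0 -9 -0.0003 0 0; 0.1 -7.5 0 -8.9 -0.0003 0 0; 0.1 9.3 2.1 -16.4 -0.0326 0.0634 -0.07; 0.1 10.2 3.3 -15.7 -0.0326 0.0634 -0.07
0.1 10.9 4.5 -14.9 -0.0326 0.0634 -0.07; 0.1 11.4 5.8 -14.1 -0.0326 0.0634 -0.07; 0.1 11.9 7.1 -13.1 -0.0326 0.0634 -0.07; 0.1 12.1 8.3 -12.1 -0.0326 0.0634 -0.07; 0.1 12.2 9.5 -11.1 -0.0326 0.0634 -0.07; 0.1 12.2 10.8 -9.9 -0.0326 0.0634 -0.07; 0.1 -29.9 35 16.1 -0.0067 0.0211 -0.0762; 0.1 -32.8 32.5 15.7 -0.0067 0.0211 -0.0762
0.1 -35.5 29.7 15.2 -0.0067 0.0211 -0.0762; 0.1 -38 26.8 14.6 -0.0067 0.0211 -0.0762; 0.1 -40.2 23.8 13.9 -0.0067 0.0211 -0.0762; 0.1 -42.2 20.5 13.2 -0.0067 0.0211 -0.0762; 0.1 -43.9 17.2 12.4 -0.0067 0.0211 -0.0762; 0.1 -45.4 13.7 11.5 -0.0067 0.0211 -0.0762
end [632.7671 331.093  144.5969] time 13.4333
```

servo_tool:
  deltas: "0.1 5 0 6 0 0 0; 0.1 0 0 0 0 0 0; 0.1 0 0 0 0 0 0; 0.1 0 0 0 0 0 0; 0.1 -12 0 -14.2 0 0 0; 0.1 -13 0 -15.4 0 0 0; 0.1 -13 0 -15.4 0 0 0; 0.1 -12 0 -14.2 0 0 0"

```text
time_s: 14.1
position: [0.5138, -0.0561, 0.1585]
tool_rot: [[-0.663, 0.503, 0.554], [0.383, 0.864, -0.327], [-0.644, -0.005, -0.765]]
ft_force: [-0.9, -0.5, -1.1]
grip_width: 0.0237
gripper_force: 98.6
```

```bash
python3 - <<'E'
from h import *
s=env.observe(); R=np.array(s['tool_rot']); P=np.array(s['position'])*1000
print(P,s['grip_width'],s['ft_force'],'tip',P+R@TIP)
sl=lambda x,y:(487.6+.766*x-.643*y,269.1+.643*x+.766*y)
a=sl(42,-33)
plan((450,20,220,185,15,6,.1),(*tcp_for_tip((*a,110),220,0),220,0,10,.1),cur=(481+0,0,0,150,40) if 0 else None)
E
```

```text
[513.8489 -56.0648 158.4835] 0.023719912036257777 [-0.9054 -0.4953 -1.1383] tip [453.4254 -21.2275  93.8188]
0.1 5.3 5.5 -17.9 -0.0485 0.0703 -0.0912; 0.1 6 6.9 -17.2 -0.0485 0.0703 -0.0912; 0.1 6.5 8.3 -16.4 -0.0485 0.0703 -0.0912; 0.1 6.7 9.7 -15.5 -0.0485 0.0703 -0.0912; 0.1 6.9 11 -14.5 -0.0485 0.0703 -0.0912; 0.1 6.7 12.3 -13.4 -0.0485 0.0703 -0.0912; 0.1 -15.7 29.6 15.1 -0.008 0.0254 -0.0607; 0.1 -17.8 28.5 14.9 -0.008 0.0254 -0.0607
0.1 -19.9 27.3 14.7 -0.008 0.0254 -0.0607; 0.1 -21.8 25.9 14.3 -0.008 0.0254 -0.0607; 0.1 -23.7 24.4 14 -0.008 0.0254 -0.0607; 0.1 -25.5 22.8 13.5 -0.008 0.0254 -0.0607; 0.1 -27.2 21 13.1 -0.008 0.0254 -0.0607; 0.1 -28.7 19.2 12.5 -0.008 0.0254 -0.0607; 0.1 -30.2 17.4 11.9 -0.008 0.0254 -0.0607; 0.1 -31.4 15.4 11.2 -0.008 0.0254 -0.0607
end [613.7549 331.8883 114.6085] time 14.1
```

servo_tool:
  deltas: "0.1 5.3 5.5 -17.9 -0.0485 0.07 -0.091; 0.1 6 6.9 -17.2 -0.0485 0.07 -0.091; 0.1 6.5 8.3 -16.4 -0.0485 0.07 -0.091; 0.1 6.7 9.7 -15.5 -0.0485 0.07 -0.091; 0.1 6.9 11 -14.5 -0.0485 0.07 -0.091; 0.1 6.7 12.3 -13.4 -0.0485 0.07 -0.091; 0.1 -15.7 29.6 15.1 -0.008 0.0255 -0.061; 0.1 -17.8 28.5 14.9 -0.008 0.0255 -0.061"

```text
time_s: 14.77
position: [0.5186, 0.0543, 0.1783]
tool_rot: [[-0.948, -0.016, 0.318], [-0.038, 0.997, -0.064], [-0.316, -0.073, -0.946]]
ft_force: [0.2, -0.9, -1.0]
grip_width: 0.0238
gripper_force: 98.7
```

servo_tool:
  deltas: "0.1 -19.9 27.3 14.7 -0.008 0.0255 -0.061; 0.1 -21.8 25.9 14.3 -0.008 0.0255 -0.061; 0.1 -23.7 24.4 14 -0.008 0.0255 -0.061; 0.1 -25.5 22.8 13.5 -0.008 0.0255 -0.061; 0.1 -27.2 21 13 -0.008 0.0255 -0.061; 0.1 -28.7 19.2 12.5 -0.008 0.0255 -0.061; 0.1 -30.2 17.4 12 -0.008 0.0255 -0.061; 0.1 -31.4 15.4 11.2 -0.008 0.0255 -0.061"

```text
time_s: 15.43
position: [0.7028, 0.2715, 0.0984]
tool_rot: [[-0.866, -0.488, 0.107], [-0.495, 0.867, -0.056], [-0.065, -0.101, -0.993]]
ft_force: [2.2, 0.2, -1.2]
grip_width: 0.0234
gripper_force: 98.6
```

servo_tool:
  deltas: "0.1 0 0 0 0 0 0; 0.1 0 0 0 0 0 0"

```text
time_s: 15.6
position: [0.7023, 0.271, 0.0962]
tool_rot: [[-0.868, -0.486, 0.105], [-0.493, 0.868, -0.057], [-0.064, -0.101, -0.993]]
ft_force: [0.3, -0.4, -0.6]
grip_width: 0.0236
gripper_force: 98.6
```

```bash
python3 - <<'E'
from h import *
w=env.get_image('wrist'); s=env.observe(); R=np.array(s['tool_rot']); P=np.array(s['position'])*1000
print(P,R,s['q'],'tip',P+R@TIP); save(w,'w6.png')
C=cloud(w); hsv=cv2.cvtColor(w['img'],cv2.COLOR_RGB2HSV).astype(int)
# chips
m=(hsv[...,0]>4)&(hsv[...,0]<18)&(hsv[...,1]>110)&(C[...,2]>.036)&(C[...,2]<.05)&(C[...,1]>.15)
k,l,st,_=cv2.connectedComponentsWithStats(cv2.morphologyEx(m.astype(np.uint8),cv2.MORPH_OPEN,np.ones((3,3))))
for i in range(1,k):
    if st[i,4]>150: print('chip',st[i],np.median(C[l==i][:,2]),rect(C[l==i][:,:2]))
# scraper height in view
m=((hsv[...,0]<6)|(hsv[...,0]>174))&(hsv[...,1]>150)&(C[...,2]>.08); Q=(C[m]*1000-P)@R; print('handle top in tool frame',np.percentile(Q,[5,50,95],axis=0))
m=(hsv[...,1]<60)&(C[...,2]>.06)&(np.linalg.norm(C[...,:2]*1000-(P+R@[70,0,0])[:2],axis=-1)<40); Q=(C[m]*1000-P)@R; print('blade top',np.percentile(Q,[2,50,98],axis=0))
for lo,hi in ((45,55),(80,92)): print(np.median(Q[(Q[:,0]>lo)&(Q[:,0]<hi)],axis=0))
sl=lambda x,y:(487.6+.766*x-.643*y,269.1+.643*x+.766*y)
plan((*tcp_for_tip((*sl(42,-33),70),220,0),220,0,4,.1),(*tcp_for_tip((*sl(42,-33),36),220,0),220,0,4,.1))
E
```

```text
[701.9591 269.8336  97.7425] [[-0.8685 -0.4839  0.107 ]
 [-0.4913  0.8691 -0.0573]
 [-0.0653 -0.1023 -0.9926]] [  13.6418   46.2798   51.2311   -4.7577   77.3238 -104.8261] tip [619.9402 222.8959  86.9763]
chip [   94    70   158   230 22166] 0.04421702277898623 (array([734.6144, 200.6419]), array([101.3134, 156.2256]), array([[656.4669, 150.0387],
       [812.6925, 149.9317],
       [812.7618, 251.2451],
       [656.5363, 251.3521]], dtype=float32))
chip [308 188  28  42 654] 0.04394587974545419 (array([682.1542, 286.3208]), array([31.3473, 17.369 ]), array([[664.2488, 287.0159],
       [672.0712, 271.5081],
       [700.0595, 285.6257],
       [692.2371, 301.1335]], dtype=float32))
handle top in tool frame [[-42.551  -10.0394 -16.5191]
 [ -2.3697   1.1042 -15.5177]
 [ 30.7555  12.1206 -14.4446]]
blade top [[  43.4555  -22.0715 -141.1005]
 [  69.6231    0.7383   -3.7387]
 [  90.9862   23.635    -2.4236]]
[50.134   0.5879 -3.7104]
[86.1315  0.9341 -3.7639]
0.1 11.9 24.7 2.5 -0.0271 0.0139 -0.0466; 0.1 10.7 25.2 3.3 -0.0271 0.0139 -0.0466; 0.1 9.5 25.6 4.2 -0.0271 0.0139 -0.0466; 0.1 8.2 25.9 5 -0.0271 0.0139 -0.0466; 0.1 0 0 8.5 0 0 0; 0.1 0 0 8.5 0 0 0; 0.1 0 0 8.5 0 0 0; 0.1 0 0 8.5 0 0 0
end [613.7159 331.9145  40.5567] time 15.65
```

View pics/w6.png

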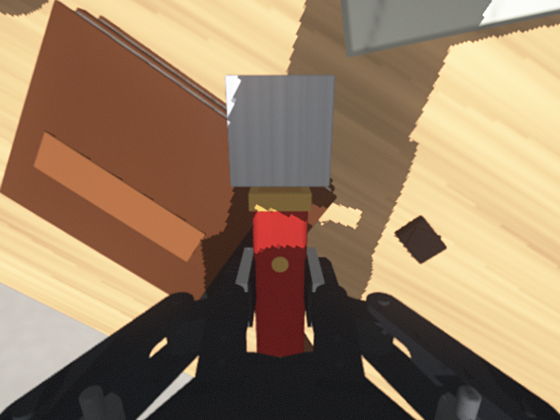

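servo_tool:
  deltas: "0.1 11.9 24.7 2.5 -0.027 0.014 -0.047; 0.1 10.7 25.2 3.3 -0.027 0.014 -0.047; 0.1 9.5 25.6 4.2 -0.027 0.014 -0.047; 0.1 8.2 25.9 5 -0.027 0.014 -0.047; 0.1 0 0 0 0 0 0; 0.1 0 0 0 0 0 0; 0.1 0 0 0 0 0 0"

```text
time_s: 16.23
position: [0.6147, 0.3305, 0.0766]
tool_rot: [[-0.767, -0.641, 0.004], [-0.641, 0.767, -0.001], [-0.002, -0.004, -1.0]]
ft_force: [0.1, 0.1, -0.8]
grip_width: 0.0235
gripper_force: 98.6
```

```bash
sed -i 's/TIP=np.array(\[95,0,4.6\])/TIP=np.array([94,0,6])/' h.py; cat >> h.py <<'E'
sl=lambda x,y:(487.6+.766*x-.643*y,269.1+.643*x+.766*y)
def wp(x,y,z,n,o=.1): return (*tcp_for_tip((*sl(x,y),z),220,0),220,0,n,o)
def st():
    s=env.observe(); R=np.array(s['tool_rot']); P=np.array(s['position'])*1000; t=P+R@TIP; e=t[:2]-[487.6,269.1]
    print('TCP',P,'yaw',np.degrees(np.arctan2(R[1,0],R[0,0])),R[2],'tip slab',.766*e[0]+.643*e[1],-.643*e[0]+.766*e[1],t[2],s['ft_force'],s['time_s'],s['grip_width'])
E
python3 - <<'E'
from h import *
st()
plan(wp(42,-33,50,2),wp(42,-33,34,4))
E
```

```text
TCP [614.7021 330.4996  76.6421] yaw -140.11112383288634 [-0.002  -0.0036 -1.    ] tip slab 42.842951846880965 -34.51597955772367 70.45379641702439 [ 0.1272  0.1204 -0.8498] 16.2333 0.023539882447129207
0.1 0.4 0.9 10.3 -0.0018 0.001 -0.001; 0.1 0.5 0.8 10.3 -0.0018 0.001 -0.001; 0.1 0 0 4 0 0 0; 0.1 0 0 4 0 0 0; 0.1 0 0 4 0 0 0; 0.1 0 0 4 0 0 0
end [612.981  331.2026  40.0362] time 16.2333
```

servo_tool:
  deltas: "0.1 0 1 10 -0.002 0.001 -0.001; 0.1 0 0.5 10 -0.002 0.001 -0.001; 0.1 0 0 5 0 0 0; 0.1 0 0 5 0 0 0; 0.1 0 0 4 0 0 0; 0.1 0 0 3 0 0 0; 0.1 0 0 0 0 0 0; 0.1 0 0 0 0 0 0"

```text
time_s: 16.9
position: [0.6133, 0.3323, 0.038]
tool_rot: [[-0.765, -0.643, -0.003], [-0.643, 0.765, -0.001], [0.003, 0.001, -1.0]]
ft_force: [0.3, -0.2, -1.3]
grip_width: 0.0237
gripper_force: 98.6
```

```bash
python3 - <<'E'
from h import *
st()
E
```

```text
TCP [613.3162 332.2853  37.9574] yaw -139.95073097969777 [ 0.0025  0.0009 -1.    ] tip slab 42.90226456408638 -32.492798587156344 32.19544332158783 [ 0.2728 -0.2146 -1.2688] 16.9 0.02371031455133448
```

servo_tool:
  deltas: "0.1 4 0 0 0 0 0; 0.1 7 0 0 0 0 0; 0.1 7 0 0 0 0 0; 0.1 7 0 0 0 0 0; 0.1 7 0 0 0 0 0; 0.1 7 0 0 0 0 0; 0.1 7 0 0 0 0 0; 0.1 7 0 0 0 0 0"

```text
time_s: 17.57
position: [0.5721, 0.2976, 0.0383]
tool_rot: [[-0.766, -0.643, -0.002], [-0.643, 0.766, -0.001], [0.002, 0.001, -1.0]]
ft_force: [0.7, -0.1, -1.7]
grip_width: 0.0236
gripper_force: 98.7
```

servo_tool:
  deltas: "0.1 7 0 0 0 0 0; 0.1 7 0 0 0 0 0; 0.1 7 0 0 0 0 0; 0.1 7 0 0 0 0 0; 0.1 7 0 0 0 0 0; 0.1 7 0 0 0 0 0; 0.1 7 0 0 0 0 0; 0.1 6 0 0 0 0 0"

```text
time_s: 18.23
position: [0.5299, 0.2623, 0.0383]
tool_rot: [[-0.765, -0.643, -0.003], [-0.643, 0.765, -0.001], [0.003, 0.001, -1.0]]
ft_force: [0.5, 0.7, -1.0]
grip_width: 0.0236
gripper_force: 98.7
```

servo_tool:
  deltas: "0.1 5 0 0 0 0 0; 0.1 5 0 0 0 0 0; 0.1 2 0 0 0 0 0; 0.1 0 0 0 0 0 0; 0.1 -8 0 -4 0 0 0; 0.1 -8 0 -10 0 0 0; 0.1 -10 0 -20 0 0 0; 0.1 -10 0 -20 0 0 0"

```text
time_s: 18.9
position: [0.5492, 0.2785, 0.0924]
tool_rot: [[-0.766, -0.643, -0.004], [-0.643, 0.766, -0.001], [0.004, 0.002, -1.0]]
ft_force: [-0.4, 0.9, -1.0]
grip_width: 0.0238
gripper_force: 98.7
```

```bash
python3 - <<'E'
from h import *
st()
w=env.get_image('wrist'); a=env.get_image('top'); C=cloud(w)
both=np.hstack([cv2.resize(w['img'],(500,375)),cv2.resize(a['img'][185:300,110:210],(300,375))]);cv2.imwrite('pics/w7.png',both[:,:,::-1])
for n,p in(('w',w),('t',a)):
  C=cloud(p);hsv=cv2.cvtColor(p['img'],cv2.COLOR_RGB2HSV).astype(int)
  m=(hsv[...,0]>4)&(hsv[...,0]<18)&(hsv[...,1]>130)&(C[...,2]>.0)&(C[...,2]<.05)&(np.hypot(C[...,0]-.455,C[...,1]-.24)<.13)
  k,l,s_,_=cv2.connectedComponentsWithStats(m.astype(np.uint8))
  for i in range(1,k):
    if s_[i,4]>40:
      c=np.median(C[l==i],axis=0)*1000; e=c[:2]-[487.6,269.1]; print(n,s_[i],c,'slab',.766*e[0]+.643*e[1],-.643*e[0]+.766*e[1])
E
```

```text
TCP [549.1972 278.5199  92.4055] yaw -139.9555081571054 [ 0.0038  0.0015 -1.    ] tip slab -40.79141088308565 -32.437173949913436 86.76496819684483 [-0.3797  0.8839 -1.045 ] 18.9 0.0237963963129559
w [257   0  52  17 857] [438.8802 187.815   15.5289] slab -89.58561317905748 -30.937475356184454
w [ 362  119   61   46 2003] [457.1635 295.6324  42.5597] slab -6.254039199864749 39.894453666116135
t [201 248  17  17 151] [430.7848 180.0095  16.8287] slab -100.80567576488168 -31.711149659194213
```

View pics/w7.png

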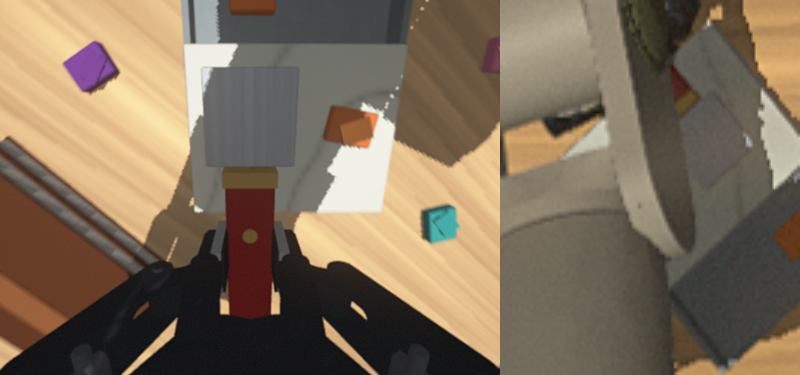

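```bash
python3 - <<'E'
from h import *
plan(wp(24,39.5,75,5),wp(24,39.5,50,3),wp(24,39.5,32.5,4))
E
```

```text
0.1 -12.5 14.5 2.9 -0.0004 0.0008 0.0003; 0.1 -12.5 14.5 2.8 -0.0004 0.0008 0.0003; 0.1 -12.5 14.5 2.8 -0.0004 0.0008 0.0003; 0.1 -12.5 14.5 2.9 -0.0004 0.0008 0.0003; 0.1 -12.4 14.6 2.8 -0.0004 0.0008 0.0003; 0.1 0 0 8.3 0 0 0; 0.1 0 0 8.4 0 0 0; 0.1 0 0 8.3 0 0 0
0.1 0 0 4.4 0 0 0; 0.1 0 0 4.4 0 0 0; 0.1 0 0 4.4 0 0 0; 0.1 0 0 4.3 0 0 0
end [552.5831 375.2074  38.5358] time 19.0
```

servo_tool:
  deltas: "0.1 -12.5 14.5 2.8 0 0.001 0; 0.1 -12.5 14.5 2.8 0 0.001 0; 0.1 -12.5 14.5 2.8 0 0 0; 0.1 -12.5 14.5 2.8 0 0 0; 0.1 -12.5 14.5 2.8 0 0 0; 0.1 0 0 8 0 0 0; 0.1 0 0 8 0 0 0; 0.1 0 0 0 0 0 0"

```text
time_s: 19.67
position: [0.5489, 0.3727, 0.0591]
tool_rot: [[-0.766, -0.643, -0.008], [-0.643, 0.766, -0.004], [0.009, 0.002, -1.0]]
ft_force: [-0.4, -0.6, -1.5]
grip_width: 0.0238
gripper_force: 98.7
```

```bash
python3 - <<'E'
from h import *
st(); plan(wp(24,39.5,45,3),wp(24,39.5,32.3,3))
E
```

```text
TCP [548.9199 372.703   59.0981] yaw -139.95945633152508 [ 0.0094  0.002  -1.    ] tip slab 19.52609951994214 39.89472677497781 53.977912050301114 [-0.3878 -0.637  -1.453 ] 19.6667 0.023837727759903223
0.1 -1.5 -0.2 2.7 0.0007 -0.0031 0.0002; 0.1 -1.5 -0.1 2.7 0.0007 -0.0031 0.0002; 0.1 -1.5 -0.2 2.7 0.0007 -0.0031 0.0002; 0.1 0 0 4.2 0 0 0; 0.1 0 0 4.2 0 0 0; 0.1 0 0 4.3 0 0 0
end [552.6417 375.1885  38.2694] time 19.6667
```

servo_tool:
  deltas: "0.1 -1.5 0 2.7 0 -0.003 0; 0.1 -1.5 0 2.7 0 -0.003 0; 0.1 -1.5 0 2.7 0 -0.003 0; 0.1 0 0 4 0 0 0; 0.1 0 0 4 0 0 0; 0.1 0 0 4 0 0 0; 0.1 0 0 0 0 0 0; 0.1 0 0 0 0 0 0"

```text
time_s: 20.33
position: [0.5535, 0.3768, 0.0416]
tool_rot: [[-0.765, -0.643, 0.002], [-0.643, 0.765, 0.003], [-0.004, 0.001, -1.0]]
ft_force: [-0.5, -0.0, -1.2]
grip_width: 0.0237
gripper_force: 98.7
```

```bash
python3 - <<'E'
from h import *
st()
E
```

```text
TCP [553.4973 376.7824  41.6281] yaw -139.9504387964818 [-0.0039  0.0011 -1.    ] tip slab 25.731535934211553 40.05580748754229 35.26341423307907 [-0.5377 -0.0298 -1.2119] 20.3333 0.023661724436390655
```

servo_tool:
  deltas: "0.1 0 0 3 0 0.004 0; 0.1 0 0 0 0 0 0; 0.1 5 0 0 0 0 0; 0.1 7 0 0 0 0 0; 0.1 7 0 0 0 0 0; 0.1 7 0 0 0 0 0; 0.1 7 0 0 0 0 0; 0.1 7 0 0 0 0 0"

```text
time_s: 21.0
position: [0.5224, 0.3505, 0.0391]
tool_rot: [[-0.766, -0.643, -0.0], [-0.643, 0.766, 0.001], [-0.0, 0.001, -1.0]]
ft_force: [0.6, -0.2, -1.1]
grip_width: 0.0238
gripper_force: 98.7
```

servo_tool:
  deltas: "0.1 7 0 0 0 0 0; 0.1 7 0 0 0 0 0; 0.1 7 0 0 0 0 0; 0.1 7 0 0 0 0 0; 0.1 7 0 0 0 0 0; 0.1 7 0 0 0 0 0; 0.1 7 0 0 0 0 0; 0.1 6 0 0 0 0 0"

```text
time_s: 21.67
position: [0.4803, 0.3152, 0.0389]
tool_rot: [[-0.766, -0.643, -0.0], [-0.643, 0.766, 0.001], [-0.0, 0.001, -1.0]]
ft_force: [0.3, 0.8, -1.2]
grip_width: 0.0238
gripper_force: 98.7
```

servo_tool:
  deltas: "0.1 3 0 0 0 0 0; 0.1 2 0 0 0 0 0; 0.1 0 0 0 0 0 0; 0.1 0 0 0 0 0 0; 0.1 -8 0 -4 0 0 0; 0.1 -8 0 -10 0 0 0; 0.1 -10 0 -20 0 0 0; 0.1 -10 0 -20 0 0 0"

```text
time_s: 22.33
position: [0.5048, 0.3359, 0.0931]
tool_rot: [[-0.765, -0.643, -0.002], [-0.643, 0.765, 0.0], [0.001, 0.001, -1.0]]
ft_force: [0.2, -0.1, -1.2]
grip_width: 0.0238
gripper_force: 98.7
```

```bash
python3 - <<'E'
from h import *
st()
w=env.get_image('wrist'); a=env.get_image('top')
for n,p in(('w',w),('t',a)):
  C=cloud(p);hsv=cv2.cvtColor(p['img'],cv2.COLOR_RGB2HSV).astype(int)
  m=(hsv[...,0]>4)&(hsv[...,0]<18)&(hsv[...,1]>130)&(C[...,2]>.0)&(C[...,2]<.05)&(np.hypot(C[...,0]-.435,C[...,1]-.23)<.12)
  k,l,s_,_=cv2.connectedComponentsWithStats(m.astype(np.uint8))
  for i in range(1,k):
    if s_[i,4]>40:
      c=np.median(C[l==i],axis=0)*1000; e=c[:2]-[487.6,269.1]; print(n,s_[i],c,'slab',.766*e[0]+.643*e[1],-.643*e[0]+.766*e[1])
plan((480,150,200,185,0,12,.1),(603,-206,120,150,0,13,.1))
E
```

```text
TCP [504.7726 335.8918  93.0845] yaw -139.94953884260556 [ 0.001   0.0014 -1.    ] tip slab -37.91391630755281 40.064033408908216 87.17381769380256 [ 0.2285 -0.0901 -1.2323] 22.3333 0.02375034208725239
w [146   0  54  12 620] [439.2616 189.5406  15.2582] slab -88.18388084589003 -29.86091161488534
w [255   0  51  13 646] [394.6749 243.1812  15.2316] slab -87.84640859162798 39.89707509288429
t [201 248  17  17 155] [430.8345 180.233   16.4075] slab -100.62381824818834 -31.571924841136898
t [179 268  17  16 153] [386.238  234.0111  16.2843] slab -100.20548414320828 38.297675764838374
0.1 11.7 -10.5 -8.8 0.0001 0.0006 0.051; 0.1 11.1 -11.1 -8.7 0.0001 0.0006 0.051; 0.1 10.6 -11.6 -8.7 0.0001 0.0006 0.051; 0.1 10 -12.1 -8.7 0.0001 0.0006 0.051; 0.1 9.3 -12.6 -8.7 0.0001 0.0006 0.051; 0.1 8.7 -13.1 -8.7 0.0001 0.0006 0.051; 0.1 8 -13.5 -8.7 0.0001 0.0006 0.051; 0.1 7.3 -13.9 -8.7 0.0001 0.0006 0.051
0.1 6.6 -14.3 -8.7 0.0001 0.0006 0.051; 0.1 5.9 -14.6 -8.8 0.0001 0.0006 0.051; 0.1 5.2 -14.9 -8.7 0.0001 0.0006 0.051; 0.1 4.3 -15.2 -8.8 0.0001 0.0006 0.051; 0.1 -7 -28.1 6.2 0 0 0.047; 0.1 -8.3 -27.7 6.2 0 0 0.047; 0.1 -9.6 -27.3 6.2 0 0 0.047; 0.1 -10.9 -26.8 6.1 0 0 0.047
0.1 -12.2 -26.3 6.2 0 0 0.047; 0.1 -13.4 -25.7 6.1 0 0 0.047; 0.1 -14.6 -25.1 6.2 0 0 0.047; 0.1 -15.7 -24.3 6.1 0 0 0.047; 0.1 -16.9 -23.6 6.2 0 0 0.047; 0.1 -18 -22.7 6.1 0 0 0.047; 0.1 -19 -21.9 6.2 0 0 0.047; 0.1 -20 -21 6.1 0 0 0.047
0.1 -21 -20 6.2 0 0 0.047
end [ 603.0068 -206.0341  119.9642] time 22.4333
```

servo_tool:
  deltas: "0.1 11.7 -10.5 -8.8 0 0 0.051; 0.1 11.1 -11.1 -8.7 0 0 0.051; 0.1 10.6 -11.6 -8.7 0 0 0.051; 0.1 10 -12.1 -8.7 0 0 0.051; 0.1 9.3 -12.6 -8.7 0 0 0.051; 0.1 8.7 -13.1 -8.7 0 0 0.051; 0.1 8 -13.5 -8.7 0 0 0.051; 0.1 7.3 -13.9 -8.7 0 0 0.051"

```text
time_s: 23.1
position: [0.4861, 0.2103, 0.1617]
tool_rot: [[-0.959, -0.285, -0.002], [-0.285, 0.959, 0.001], [0.002, 0.001, -1.0]]
ft_force: [0.1, -1.0, -0.2]
grip_width: 0.0235
gripper_force: 98.7
```

servo_tool:
  deltas: "0.1 6.6 -14.3 -8.7 0 0 0.051; 0.1 5.9 -14.6 -8.8 0 0 0.051; 0.1 5.2 -14.9 -8.7 0 0 0.051; 0.1 4.3 -15.2 -8.8 0 0 0.051; 0.1 -7 -28 6 0 0 0.047; 0.1 -8.3 -27.7 6 0 0 0.047; 0.1 -9.6 -27.3 6 0 0 0.047; 0.1 -10.9 -26.8 6 0 0 0.047"

```text
time_s: 23.77
position: [0.5153, 0.0382, 0.1721]
tool_rot: [[-0.995, 0.103, -0.002], [0.103, 0.995, 0.001], [0.002, 0.001, -1.0]]
ft_force: [0.5, 0.1, -0.6]
grip_width: 0.0237
gripper_force: 98.7
```

servo_tool:
  deltas: "0.1 -12.2 -26.3 6 0 0 0.047; 0.1 -13.4 -25.7 6 0 0 0.047; 0.1 -14.6 -25.1 6 0 0 0.047; 0.1 -15.7 -24.3 6 0 0 0.047; 0.1 -16.9 -23.6 6 0 0 0.047; 0.1 -18 -22.7 6 0 0 0.047; 0.1 -19 -21.9 6 0 0 0.047; 0.1 -20 -21 6 0 0 0.047"

```text
time_s: 24.43
position: [0.591, -0.181, 0.1234]
tool_rot: [[-0.887, 0.461, -0.002], [0.461, 0.887, 0.002], [0.003, 0.001, -1.0]]
ft_force: [0.1, 0.1, -1.0]
grip_width: 0.0233
gripper_force: 98.7
```

servo_tool:
  deltas: "0.1 -21 -20 6 0 0 0.047; 0.1 0 0 0 0 0 0; 0.1 0 0 0 0 0 0; 0.1 0 0 0 0 0 0"

```text
time_s: 24.77
position: [0.6002, -0.2066, 0.1181]
tool_rot: [[-0.866, 0.5, -0.002], [0.5, 0.866, 0.002], [0.003, 0.001, -1.0]]
ft_force: [-0.2, -0.0, -0.9]
grip_width: 0.0237
gripper_force: 98.7
```

```bash
python3 - <<'E'
from h import *
st()
plan((612,-209,60,150,0,4,.1),(612,-209,16,150,0,4,.1))
E
```

```text
TCP [ 600.1514 -206.5707  118.1221] yaw 150.00252638088878 [ 0.0026  0.0009 -1.    ] tip slab -251.78234363468255 -348.37314537204645 112.36748489690012 [-0.1966 -0.0234 -0.8594] 24.7667 0.023714075866275035
0.1 -2.9 0.9 14.5 0.0002 -0.0007 0; 0.1 -2.9 1 14.5 0.0002 -0.0007 0; 0.1 -2.9 0.9 14.6 0.0002 -0.0007 0; 0.1 -2.9 1 14.5 0.0002 -0.0007 0; 0.1 0 0 11 0 0 0; 0.1 0 0 11 0 0 0; 0.1 0 0 11 0 0 0; 0.1 0 0 11 0 0 0
end [ 612.0448 -209.0057   16.0063] time 24.7667
```

servo_tool:
  deltas: "0.1 -3 1 14.5 0 0 0; 0.1 -3 1 14.5 0 0 0; 0.1 -3 1 14.5 0 0 0; 0.1 -3 1 14.5 0 0 0; 0.1 0 0 12 0 0 0; 0.1 0 0 12 0 0 0; 0.1 0 0 11 0 0 0; 0.1 0 0 7 0 0 0"

```text
time_s: 25.43
position: [0.6127, -0.209, 0.0178]
tool_rot: [[-0.866, 0.5, -0.001], [0.5, 0.866, 0.002], [0.002, 0.001, -1.0]]
ft_force: [0.2, 0.0, -1.4]
grip_width: 0.0236
gripper_force: 98.7
```

servo_tool:
  deltas: "0.1 0 0 0 0 0 0; 0.1 0 0 2 0 0 0; 0.1 0 0 0 0 0 0"

```text
time_s: 25.68
position: [0.6133, -0.2097, 0.0174]
tool_rot: [[-0.866, 0.5, 0.0], [0.5, 0.866, 0.001], [-0.0, 0.001, -1.0]]
ft_force: [-0.8, -1.0, -1.2]
grip_width: 0.0236
gripper_force: 98.7
```

servo_tool:
  deltas: "0.1 0 0 3 0 0 0; 0.1 0 0 2 0 0 0; 0.1 0 0 1.5 0 0 0; 0.1 0 0 0 0 0 0; 0.1 0 0 0 0 0 0"

```text
time_s: 26.1
position: [0.6131, -0.2096, 0.0105]
tool_rot: [[-0.866, 0.5, -0.0], [0.5, 0.866, 0.001], [0.001, 0.001, -1.0]]
ft_force: [0.1, 0.0, -2.7]
grip_width: 0.0241
gripper_force: 98.7
```

servo_tool:
  deltas: "0.1 0 0 1 0 0 0; 0.1 0 0 0 0 0 0; 0.2 0 0 0 0 0 0; 0.35 0 0 0 0 0 0; 0.45 0 0 0 0 0 0; 0.55 0 0 0 0 0 0; 0.6 0 0 0 0 0 0; 0.6 0 0 0 0 0 0"

```text
time_s: 26.77
position: [0.6132, -0.2096, 0.0096]
tool_rot: [[-0.866, 0.5, -0.0], [0.5, 0.866, 0.001], [0.001, 0.001, -1.0]]
ft_force: [-0.1, -0.5, 0.2]
grip_width: 0.051
gripper_force: 0.0
```

servo_tool:
  deltas: "0.6 0 0 -8 0 0 0; 0.6 0 0 -12 0 0 0; 0.6 0 0 -20 0 0 0; 0.6 0 0 -25 0 0 0; 0.6 0 0 -25 0 0 0; 0.6 0 0 -20 0 0 0; 0.6 0 0 0 0 0 0; 0.6 0 0 0 0 0 0"

```text
time_s: 27.43
position: [0.6136, -0.2099, 0.1217]
tool_rot: [[-0.866, 0.5, 0.003], [0.5, 0.866, -0.001], [-0.003, 0.001, -1.0]]
ft_force: [0.0, -1.5, -1.2]
grip_width: 0.0513
gripper_force: 0.0
```

```bash
python3 - <<'E'
from h import *
st()
p=env.get_image('wrist'); a=env.get_image('top'); C=cloud(p); hsv=cv2.cvtColor(p['img'],cv2.COLOR_RGB2HSV).astype(int)
red=((hsv[...,0]<6)|(hsv[...,0]>174))&(hsv[...,1]>150)&(C[...,2]>.01)&(C[...,2]<.04)
P=C[red]; print('handle',red.sum(),np.percentile(P[:,2],[5,50,95]),rect(P[:,:2]))
m=(hsv[...,1]<60)&(C[...,2]>.008)&(C[...,2]<.02)&(C[...,0]<.62); P=C[m]; print('blade',m.sum(),np.percentile(P[:,2],[5,50,95]),np.median(P,axis=0))
both=np.hstack([cv2.resize(p['img'],(400,300)),cv2.resize(a['img'],(400,300))]);cv2.imwrite('pics/w8.png',both[:,:,::-1])
E
```

```text
TCP [ 613.6116 -209.9313  121.7051] yaw 149.97849289327368 [-0.0028  0.0008 -1.    ] tip slab -243.58511414442333 -359.6198669958063 115.4384620255012 [ 0.0098 -1.4536 -1.2015] 27.4333 0.05134495777043189
handle 2998 [0.0249 0.026  0.0271] (array([ 676.6064, -294.865 ]), array([ 71.6663, 282.4015]), array([[ 572.2606, -193.2105],
       [ 719.8523, -433.9745],
       [ 780.9521, -396.5195],
       [ 633.3605, -155.7555]], dtype=float32))
blade 4290 [0.0121 0.014  0.0161] [ 0.5568 -0.171   0.014 ]
```

View pics/w8.png

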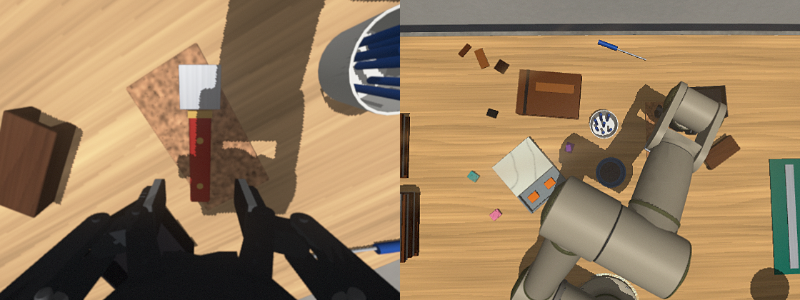

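```bash
python3 -c "
from rig import env
print(env.close_job())"
```

```text
the job is handed in; nothing more can be done
None
```

The job is handed in at about 27 s of the allowed 64 s. By my last measurements the scraper lies flat and right way up on the cork mat, released. Both glue chips lie in the trough, the pot is upright, and the tub, journals and box look undisturbed. No verdict came back.

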